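# Clamp a lock body with the handwheel and shut the flap over it

### The job

Clamp the grey lock body in the green fixture: take the handwheel by its upright handle and turn it clockwise, seen from above, through its full turn (a little over once round) until it meets its stop and the sliding jaw has closed up to the lock body. Only then flip the raised steel flap down over the lock body so that it lies fully shut. Leave the loose parts around it where they are.

Things in the scene. Friction and masses are not known exactly. Their poses are not given: they have to be found in the camera images.
- plate: Green fixture plate, 300 (x) x 480 (y) x 18 mm, fixed to the table; origin at the centre of its underside. In its frame: handwheel at y = -145 mm, sliding jaw and lock body in the middle, fixed jaw at y = 95 to 120 mm, flap hinge at y = 135 mm. All fixture parts turn with the plate's yaw.
- crank (a joint): Turn of the handwheel in rad, growing clockwise seen from above; stops at 0 (jaw open) and 7.0 (clamped; at the stop). Starts between 0 and 0.7. At 0 the handle lies on the plate's -x side of the axis (handle direction in the plate's frame: yaw = pi minus the joint value). Needs about 2 to 4 N at the handle and stays where it is left.
- crank_axis (a point): Centre of the steel handwheel on its vertical axis, at the rim's mid-height, 72 mm above the table. Rim 164 mm outer diameter, 14 mm thick, three spokes; it sits on a grey 90 x 90 mm gearbox.
- handle_grip (a point): Point to grip on the handwheel's upright handle: on the handle's axis, 60 mm from the wheel's axis, 117 mm above the table. The handle is a black plastic sleeve 24 mm in diameter and 60 mm tall, from 81 to 141 mm above the table; the sleeve spins freely about its own axis, so the gripper need not turn with the wheel.
- jaw_face (a point): Top of the middle of the sliding jaw's clamping face (steel block 100 x 25 x 36 mm). The wheel drives it along the plate's +y at 4.5 mm per rad, towards the lock body.
- lock_body: Grey cast lock body, 100 x 60 x 30 mm with a low round boss on top (34 mm high) and a steel bolt stub out of its +x end (to 70 mm from the centre); lies loose between the jaws with its length along the plate's x, 600 g; origin at the centre of its underside.
- clamp_seat (a point): Where the lock body's origin comes to lie when clamped: on the plate's top, between the jaws.
- flap (a joint): Angle of the steel flap in rad: 0 = shut, lying level over the lock body; about 1.57 = upright; up to 1.95 = leaning back open, where it starts (1.7 to 1.95). The hinge is stiff: it stays put near upright and falls shut slowly by itself once below about 1.2.
- flap_hinge (a point): Middle of the flap's hinge line, which runs along the plate's x, 64 mm above the table; the flap lies on the plate's -y side of it when shut.
- flap_edge (a point): Middle of the flap's free edge, a round bar 12 mm thick and 106 mm long, 120 mm from the hinge line. The flap's leaf is 106 mm wide and 4 mm thick, 350 g.
- striker_cup: Bystander: brass cup, 60 mm diameter, 48 mm high; origin at the centre of its underside.
- coupler: Bystander: aluminium shaft coupler standing on end, 42 mm diameter, 64 mm high; origin at the centre of its underside.
- roller: Bystander: yellow nylon roller standing on end, 52 mm diameter, 60 mm high; origin at the centre of its underside.
- spring_a: Bystander: chrome coil spring lying on the plate, 80 mm long, 24 mm thick; origin under its middle.
- spring_b: Bystander: chrome coil spring lying on the plate, 80 mm long, 24 mm thick; origin under its middle.
- screwdriver: Bystander: screwdriver 200 mm long lying on the table beyond the flap's end of the plate; origin under its middle.
Mind the look-alikes: they are no part of the job. What is meant by the lock_body is not blue or yellow, and is the smaller of those in its own colour.

How it is judged:
By the outcome, as a careful person would: the job done as asked, in the order asked, and still so for the second after the job is handed in, with the robot touching nothing.
It also fails if it takes over 64 s, if anything falls off the work surface, if the arm or the gripper's body presses on something with over 40 N, if the wrist force passes 120 N, or if a joint passes its speed limit or range.

### The arm

A 6-joint arm with a two-finger parallel gripper is mounted at the origin on the work surface. World frame = base frame: x ahead of the robot, y to its left, z up, the work surface at z = 0. Lengths are in mm, angles in rad, forces in N, time in s.
With the tool pointing down it reaches from about 275 to 850 mm from the base axis. Payload 19 kg.
Tool frame: the origin (TCP) lies at the very end of the fingers, on their centre line; the grasp point (between the pads) lies 19 mm behind it; z points along the fingers, y is the line along which they close (so a half turn about z gives the same grasp; the last joint's range is limited). The gripper opens to 85 mm and grips with 20 to 120 N. Pads are 22 mm wide; open, the fingers measure 114 mm over their backs; the gripper's body (76 mm by 85 mm) begins 54 mm behind the grasp point. The pads swing forward as they close: fully open they stand 13 mm farther back than shut.
Start: joints at [1.188, 0.15, 1.437, -0, 1.554, -0.134], TCP at [141.593, 557.259, 197.667] pointing down, gripper open.
Joint ranges: [-2.8, 2.8], [-0.68, 2.1], [0.12, 2.68], [-1.39, 4.53], [0.16, 2.79], [-2.81, 2.81]. Speed limits (rad/s): [1.89, 1.89, 2.22, 3.01, 3.01, 3.01].

### API

Orientations are given as a rotation vector (axis times angle).
In Python, from bench import bot, viewer, job gives the robot as it stands.
- The arm moves only by the tool play_rows, never from a script. Its arguments are lists of equal length, an entry for each row: "gripper": the closure, from 0 (fully open) to 1 (shut); "dp": the shift along the tool's x, y, z in units of 600 mm (1.0 is 600 mm), a list of three; "dr": the turn, a rotation vector about the tool's x, y, z in units of 90 degrees (1.0 is 90 degrees), a list of three. A call has exactly 8 rows; each row is the pose to reach, as a shift and turn from the pose commanded when the call began, along the tool's axes at that moment; what a row does not reach only later rows make up. A row lasts 1/12 s, in which the tool goes at most 41.7 mm and 7.16 degrees, less where a joint would pass 70% of its speed; a pose out of reach is approached as far as the arm can. A call with a number of a shift or a turn outside -1 to 1 is refused whole. A call with a gripper value outside its range is refused whole. The fingers move at their own pace and stop on an object; "squeeze" is the grip in N (left out, the last holds). Time passes only in rows, so rows that repeat a pose let the fingers close, or fill a call up. It gives the time, the measured TCP pose, the force, the opening and the grip force at its end, in the units of the state.
- bot.observe(): the state, without advancing time (a new reading comes with each control period).
- viewer.capture(name): name is "side" or "top"; returns the picture (420x560x3 uint8, red, green, blue); there is no depth.
- viewer.camera_info(name): a dict with "fovy" (degrees; the focal length in pixels is half the picture's height over the tangent of half this angle, whatever the lens; pixels are square), "cx", "cy" (the principal point, pixels), "D" ([k1, k2, p1, p2, k3] as OpenCV has them; the pictures are not rectified), "camera_from_world" (4x4, takes a point from world to camera coordinates). Camera axes: x right, y up, looking along -z (the intrinsics and any distortion apply to the point x, -y, -z); pixel columns grow to the right and rows downward; lengths in mm; the calibration is good to about 2 mm. A picture is of the moment at which its call begins. camera_info takes no time and is no camera call.
- job.finish_job(): hands the job in; it is judged then, once.
The state is a dict: "time_s": time; "joints": joint angles; "joint_velocities": joint speeds; "joint_torque": joint torques, N m; "position": TCP position; "orientation": TCP orientation; "ft_force": force on the tool from outside, world axes, zero at the start; "moment": the same for the moment, N m; "width": finger opening in mm; "grip_force": force on a finger pad.
Only numpy, scipy, OpenCV 4.12 (cv2) and the standard library are available. Lean on these libraries where they do the work, as an engineer would, in place of code of your own. Each camera call takes 0.05 s, during which the arm holds its last target. There are 200 camera calls.

## Working session

There is one attempt and no reset: what is moved stays moved. The work goes in short steps, Python scripts to look and compute and a tool call to move; the robot and the scene stay as the last step left them, time stands still between calls to the robot, and variables do not carry over. Pictures are saved under pics/ and viewed, at most 10 in all, crops included, and the job is handed in when it is done.

Besides the shell and the picture viewer there is one more tool, called after "Emit:" by a JSON object that holds its "name" and its "arguments". play_rows: Moves the arm, as the interface text tells. Shifts and turns lie within -1 to 1; 1 stands for 600 mm of shift or 90 degrees of turn. Its arguments: {"type":"object","properties":{"gripper":{"type":"array"},"dp":{"type":"array"},"dr":{"type":"array"},"squeeze":{"type":"number"}},"required":["gripper","dp","dr"]}

```bash
ls; mkdir -p pics
python3 - <<'E'
from bench import bot, viewer, job
import cv2, numpy as np
for n in ("side","top"):
    im=viewer.capture(n); np.save(f"pics/{n}0.npy",im); cv2.imwrite(f"pics/{n}0.png",im[:,:,::-1])
    i=viewer.camera_info(n); print(n,{k:np.round(v,3).tolist() for k,v in i.items()})
print(bot.observe())
E
```

```text
pics
side {'fovy': 55.985, 'cx': 281.55, 'cy': 217.079, 'D': [-0.022, 0.0, 0.0, 0.0, 0.0], 'camera_from_world': [[-0.998, -0.057, -0.008, 500.985], [0.024, -0.544, 0.839, -104.789], [-0.053, 0.837, 0.544, -876.475], [0.0, 0.0, 0.0, 1.0]]}
top {'fovy': 46.089, 'cx': 281.387, 'cy': 204.56, 'D': [-0.181, 0.0, 0.0, 0.0, 0.0], 'camera_from_world': [[-0.023, -1.0, 0.017, -23.935], [0.989, -0.02, 0.15, -504.507], [-0.149, 0.02, 0.989, -1417.691], [0.0, 0.0, 0.0, 1.0]]}
{'time_s': 0.1, 'joints': array([ 1.18799191e+00,  1.50926135e-01,  1.43788783e+00,  2.21161956e-05,
        1.55380731e+00, -1.33981497e-01]), 'joint_velocities': array([ 0.00063688, -0.00150927, -0.00141839,  0.00110684,  0.00048982,
       -0.00105874]), 'joint_torque': array([ 5.17612993e-03, -7.14384842e+01, -5.71786237e+01, -1.25391188e-05,
        7.17313626e-03, -1.70529216e-05]), 'position': array([141.51567435, 557.07559031, 197.18086586]), 'orientation': array([-3.89807921e-01, -3.11702840e+00,  1.55309761e-03]), 'ft_force': array([0.4109704 , 0.11816084, 0.58180109]), 'moment': array([-0.0308038 ,  0.00998806, -0.04915869]), 'grip_force': 0.0, 'width': 85.3161838915965}
```

View pics/side0.png

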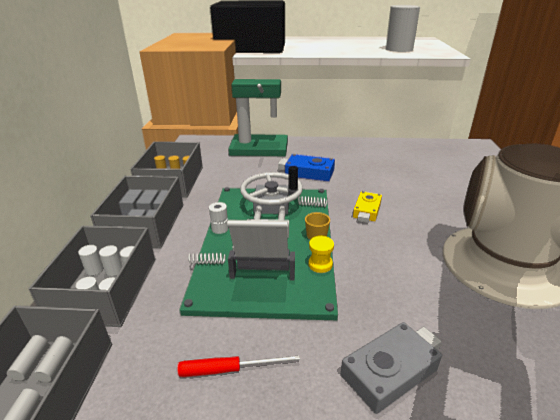

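View pics/top0.png

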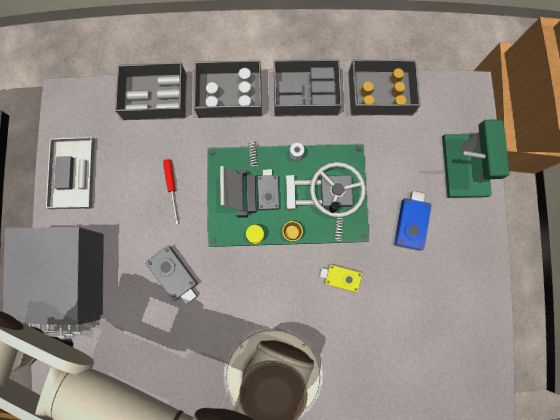

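Candidates for the lock body, by pixel in the top view:
- Small grey body between the jaws at (268,192). This is my choice: it is grey and the smaller of the two.
- Large grey body at (172,272).
- Blue body at (413,222).
- Yellow body at (344,278).
- Grey block in the tray at (65,172).

The handwheel is at (338,190) with its black handle at (335,207). The flap is leaning back at (225,190). In the side view the handle is at (293,180) and the flap's edge at about (260,224).

```bash
cat > h.py <<'E'
import numpy as np, cv2
from bench import viewer, bot, job
def cam(n):
    i=viewer.camera_info(n); f=210/np.tan(np.radians(i["fovy"])/2)
    K=np.array([[f,0,i["cx"]],[0,f,i["cy"]],[0,0,1]]); return K,np.array(i["D"],float),np.array(i["camera_from_world"])
def rays(n,px):
    K,D,T=cam(n); u=cv2.undistortPoints(np.array(px,float).reshape(-1,1,2),K,D).reshape(-1,2)
    d=np.c_[u[:,0],-u[:,1],-np.ones(len(u))]@T[:3,:3]; return -T[:3,:3].T@T[:3,3],d
def onz(n,px,z):
    o,d=rays(n,px); return o+d*((z-o[2])/d[:,2])[:,None]
def tri(ps,pt):
    o1,d1=rays("side",[ps]);o2,d2=rays("top",[pt]); d1,d2=d1[0],d2[0]
    s=np.linalg.lstsq(np.c_[d1,-d2],o2-o1,rcond=None)[0]; a,b=o1+s[0]*d1,o2+s[1]*d2
    return (a+b)/2,np.linalg.norm(a-b)
def proj(n,P):
    K,D,T=cam(n); P=np.atleast_2d(P)@T[:3,:3].T+T[:3,3]
    return cv2.projectPoints(P*[1,-1,-1],np.zeros(3),np.zeros(3),K,D)[0].reshape(-1,2)
def big(m):
    c=max(cv2.findContours(m.astype(np.uint8),0,2)[0],key=cv2.contourArea); return c
def snap(n):return viewer.capture(n)
E
python3 - <<'E'
from h import *
t=np.load("pics/top0.npy").astype(int);s=np.load("pics/side0.npy").astype(int)
g=(t[...,1]>t[...,0]+25)&(t[...,1]>t[...,2]+10); g[:,400:]=0
c=big(g).reshape(-1,2); P=onz("top",c,18)[:,:2].astype(np.float32)
r=cv2.minAreaRect(P);print("plate",r)
# handle dark blobs
for n,im,(x0,x1,y0,y1) in(("top",t,(322,352,196,216)),("side",s,(284,304,160,200))):
    m=im[y0:y1,x0:x1].max(2)<40; k,l,st,ce=cv2.connectedComponentsWithStats(m.astype(np.uint8))
    print(n,[(st[i].tolist(),(ce[i]+[x0,y0]).round(1).tolist()) for i in range(1,k) if st[i,4]>8],(x0,y0))
a=cv2.resize(t[130:250,200:380].astype(np.uint8),None,fx=4.4,fy=4.4,interpolation=cv2.INTER_CUBIC)
b=cv2.resize(s[155:285,180:340].astype(np.uint8),None,fx=4.5,fy=4.5,interpolation=cv2.INTER_CUBIC)
cv2.imwrite("pics/ct.png",a[:,:,::-1]);cv2.imwrite("pics/cs.png",b[:,:,::-1])
E
```

```text
plate ((539.6773681640625, -52.70570373535156), (299.81707763671875, 478.94061279296875), 0.47074633836746216)
top [([10, 7, 8, 4, 12], [336.0, 204.0]), ([7, 9, 9, 7, 30], [332.3, 208.9])] (322, 196)
side [([5, 7, 9, 23, 188], [292.8, 177.8])] (284, 160)
```

View pics/ct.png

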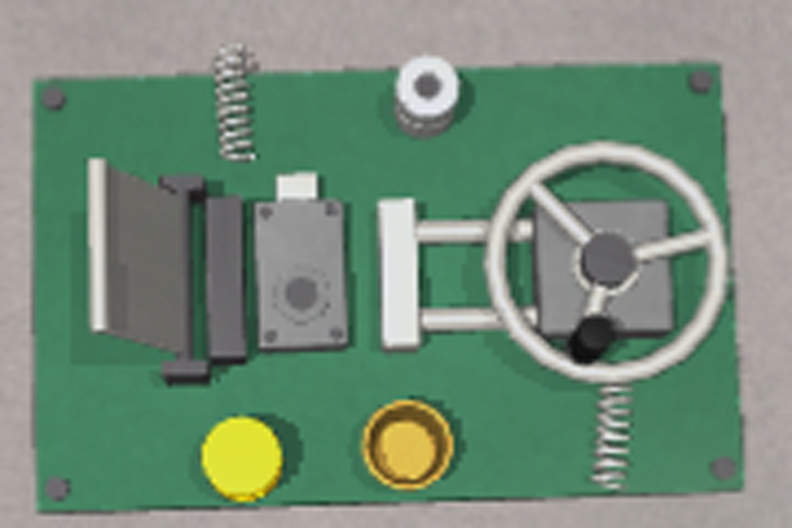

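View pics/cs.png

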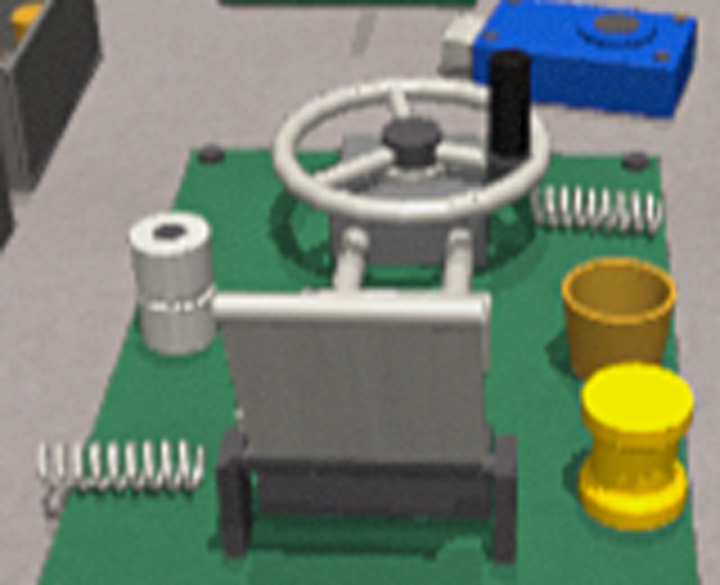

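Both crops show what I need:
- **Lock body:** the small grey one with a boss sits between the jaws, at (268,192) in the full top view. The choice stands.
- **Handle:** its top end is at about (336.5,204.5) in the top view and (293.6,167.5) in the side view. It lies on the robot's side of the wheel.
- **Flap:** its edge bar runs from (221,166) to (222,204) in the top view.

Run:
```python
from h import *
np.set_printoptions(precision=1,suppress=True)
C=lambda x,y:(200+x/4.4-.4,130+y/4.4-.4); S=lambda x,y:(180+x/4.5-.4,155+y/4.5-.4)
print("handle top",tri(S(511,60),C(601,328)))
print("hub top",tri(S(411,126),C(607,255)))
print("flap edge L",tri(S(217,307),C(97,163)),"R",tri(S(488,307),C(97,325)))
print("rim c (z72)",onz("top",[C(606,262)],72), "corners z18",onz("top",[C(34,80),C(720,64),C(742,491),C(38,511)],18))
for a in(0,.3,.6):
  y=np.pi-a+.0082; p=np.array([541,-198])+60*np.array([np.cos(y),np.sin(y)])
  print(a,p,[proj(n,[*p,141])[0] for n in("top","side")])
print(proj("top",[541,-198,72]),C(606,262))
print("handle z141",onz("top",[C(601,328)],141),onz("side",[S(511,60)],141))
```

```text
handle top (array([ 484.6, -183.9,  137.6]), np.float64(4.513155950841255))
hub top (array([ 541.1, -196.4,   88.4]), np.float64(2.4795637757347015))
flap edge L (array([589.3, 126.7, 177.8]), np.float64(0.46432370372223475)) R (array([484.9, 126.8, 181.7]), np.float64(6.864930757608387))
rim c (z72) [[ 540.7 -197.8   72. ]] corners z18 [[ 687.   186.9   18. ]
 [ 689.9 -291.7   18. ]
 [ 391.  -292.1   18. ]
 [ 388.1  184.1   18. ]]
0 [ 481.  -198.5] [array([341.7, 206. ]), array([293.9, 164. ])]
0.3 [ 483.5 -180.7] [array([335.2, 205.2]), array([292.7, 167.1])]
0.6 [ 491.2 -164.5] [array([329.2, 202.6]), array([289.3, 169.9])]
[[337.4 189. ]] (337.32727272727277, 189.14545454545453)
handle z141 [[ 486.4 -183.6  141. ]] [[ 482.2 -176.1  141. ]]
```

The geometry agrees with the text: plate centre (540,-53), yaw about 0.4°, wheel axis (541,-198), and handle near (484,-184) with its top at about 138–141 mm, so the crank is at about 0.25 rad. I'll go there now.

Emit:
{"name": "play_rows", "arguments": {"gripper": [0, 0, 0, 0, 0, 0, 0, 0], "dp": [[-0.04, -0.05, 0], [-0.08, -0.1, 0], [-0.12, -0.15, 0], [-0.16, -0.2, 0], [-0.2, -0.25, 0], [-0.24, -0.3, 0], [-0.28, -0.35, 0], [-0.32, -0.4, 0]], "dr": [[0, 0, 0.07], [0, 0, 0.14], [0, 0, 0.21], [0, 0, 0.28], [0, 0, 0.35], [0, 0, 0.42], [0, 0, 0.49], [0, 0, 0.56]], "squeeze": 25}}

```text
time_s: 0.77
position: [268.6, 275.7, 197.5]
orientation: [1.686, 2.651, -0.0]
ft_force: [1.2, 0.5, 0.8]
width: 85.5
grip_force: 0.0
```

```bash
cat >> h.py <<'E'
from scipy.spatial.transform import Rotation as Ro
def go(target,yaw=90):
    s=bot.observe(); R=Ro.from_rotvec(s["orientation"])
    a=np.radians(yaw); x=np.array([np.cos(a),np.sin(a),0]); z=np.array([0,0,-1.]); G=Ro.from_matrix(np.c_[x,np.cross(z,x),z])
    print("t",s["time_s"],"pos",s["position"].round(1),"yaw",np.degrees(np.arctan2(*R.as_matrix()[[1,0],[0,0]])).round(1),"q",s["joints"].round(2),"F",s["ft_force"].round(1))
    print("dp",(R.inv().apply(np.array(target)-s["position"])/600).round(3),"dr",((R.inv()*G).as_rotvec()/(np.pi/2)).round(3))
E
python3 -c "
from h import *
go([484.5,-184,197])"
```

```text
t 0.7667 pos [268.6 275.7 197.5] yaw 115.1 q [ 0.6  -0.26  1.83 -0.    1.57  0.16] F [1.2 0.5 0.8]
dp [-0.846  0.001  0.001] dr [0.    0.    0.278]
```

Emit:
{"name": "play_rows", "arguments": {"gripper": [0, 0, 0, 0, 0, 0, 0, 0], "dp": [[-0.06, 0, 0], [-0.12, 0, 0], [-0.18, 0, 0], [-0.24, 0, 0], [-0.3, 0, 0], [-0.36, 0, 0], [-0.42, 0, 0], [-0.48, 0, 0]], "dr": [[0, 0, 0.04], [0, 0, 0.08], [0, 0, 0.12], [0, 0, 0.16], [0, 0, 0.2], [0, 0, 0.24], [0, 0, 0.28], [0, 0, 0.28]]}}

```text
time_s: 1.43
position: [392.1, 15.2, 197.7]
orientation: [2.224, 2.219, 0.0]
ft_force: [0.4, 1.9, -0.7]
width: 85.3
grip_force: 0.0
```

```bash
python3 -c "
from h import *
go([484.5,-184,170])"
```

```text
t 1.4333 pos [392.1  15.2 197.7] yaw 89.9 q [-0.16 -0.24  1.81 -0.    1.57 -0.16] F [ 0.4  1.9 -0.7]
dp [-0.332  0.155  0.046] dr [ 0.     0.    -0.001]
```

Emit:
{"name": "play_rows", "arguments": {"gripper": [0, 0, 0, 0, 0, 0, 0, 0], "dp": [[-0.05, 0.025, 0], [-0.1, 0.05, 0], [-0.16, 0.08, 0], [-0.22, 0.105, 0], [-0.27, 0.13, 0], [-0.31, 0.145, 0], [-0.332, 0.155, 0.02], [-0.332, 0.155, 0.04]], "dr": [[0, 0, 0], [0, 0, 0], [0, 0, 0], [0, 0, 0], [0, 0, 0], [0, 0, 0], [0, 0, 0], [0, 0, 0]]}}

```text
time_s: 2.1
position: [486.0, -184.4, 172.8]
orientation: [2.221, 2.222, -0.001]
ft_force: [0.9, 0.6, -0.2]
width: 85.8
grip_force: 0.0
```

```bash
python3 -c "
from h import *
go([484.5,-184,100])
for n in ('top','side'):
  cv2.imwrite('pics/a_'+n+'.png',snap(n)[...,::-1])
a=cv2.imread('pics/a_side.png')[90:240,200:400];b=cv2.imread('pics/a_top.png')[110:260,260:460]
cv2.imwrite('pics/a.png',cv2.resize(np.hstack([a,b]),None,fx=2,fy=2))"
```

```text
t 2.1 pos [ 486.  -184.4  172.8] yaw 90.0 q [-0.51  0.05  1.6  -0.    1.49 -0.51] F [ 0.9  0.6 -0.2]
dp [ 0.001 -0.003  0.121] dr [-0.  0.  0.]
```

View pics/a.png

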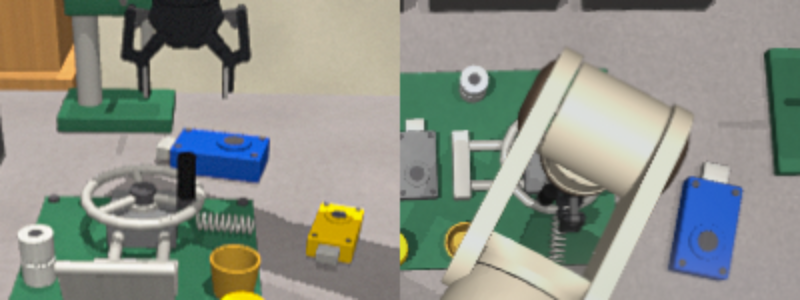

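The open fingers, at (145,95) and (227,95) in the left crop, straddle the handle at (187,175). I'll go down and close.

Emit:
{"name": "play_rows", "arguments": {"gripper": [0, 0, 0, 0, 0.3, 0.6, 0.8, 1], "dp": [[0, -0.002, 0.03], [0, -0.002, 0.07], [0, -0.002, 0.11], [0, -0.002, 0.122], [0, -0.002, 0.122], [0, -0.002, 0.122], [0, -0.002, 0.122], [0, -0.002, 0.122]], "dr": [[0, 0, 0], [0, 0, 0], [0, 0, 0], [0, 0, 0], [0, 0, 0], [0, 0, 0], [0, 0, 0], [0, 0, 0]], "squeeze": 25}}

```text
time_s: 2.87
position: [484.8, -182.0, 102.0]
orientation: [2.217, 2.223, 0.001]
ft_force: [-0.5, 0.1, -0.5]
width: 38.8
grip_force: 0.0
```

Emit:
{"name": "play_rows", "arguments": {"gripper": [1, 1, 1, 1, 1, 1, 1, 1], "dp": [[0, 0, 0], [0, 0, 0], [0, 0, 0], [0, 0, 0], [0, 0, 0], [0, 0, 0], [0, 0, 0], [0, 0, 0]], "dr": [[0, 0, 0], [0, 0, 0], [0, 0, 0], [0, 0, 0], [0, 0, 0], [0, 0, 0], [0, 0, 0], [0, 0, 0]]}}

```text
time_s: 3.53
position: [483.8, -181.8, 101.6]
orientation: [-2.218, -2.224, 0.001]
ft_force: [-10.6, 3.6, 12.9]
width: 21.7
grip_force: 23.9
```

```bash
cat >> h.py <<'E'
def arc(d,n=8,c=(541,-198)):
    s=bot.observe(); p=s["position"]; v=p[:2]-c; t=np.arctan2(v[1],-v[0])
    print("t",s["time_s"],"pos",p.round(1),"r",np.hypot(*v).round(1),"th",round(t,3),"F",s["ft_force"].round(1),"w",round(s["width"],1))
    k=t+d*np.arange(1,n+1); tgt=np.c_[c[0]-60*np.cos(k),c[1]+60*np.sin(k),np.full(n,101)]
    R=Ro.from_rotvec(s["orientation"]); print((R.inv().apply(tgt-p)/600).round(3).tolist())
E
python3 -c "
from h import *
arc(.15)"
```

```text
t 3.5333 pos [ 483.8 -181.8  101.6] r 59.5 th 0.276 F [-10.6   3.6  12.9] w 21.7
[[0.014, 0.004, 0.001], [0.027, 0.012, 0.001], [0.039, 0.021, 0.001], [0.05, 0.031, 0.001], [0.058, 0.044, 0.001], [0.065, 0.057, 0.001], [0.07, 0.071, 0.001], [0.072, 0.086, 0.001]]
```

Emit:
{"name": "play_rows", "arguments": {"gripper": [1, 1, 1, 1, 1, 1, 1, 1], "dp": [[0.014, 0.004, 0], [0.027, 0.012, 0], [0.039, 0.021, 0], [0.05, 0.031, 0], [0.058, 0.044, 0], [0.065, 0.057, 0], [0.07, 0.071, 0], [0.072, 0.086, 0]], "dr": [[0, 0, 0], [0, 0, 0], [0, 0, 0], [0, 0, 0], [0, 0, 0], [0, 0, 0], [0, 0, 0], [0, 0, 0]]}}

```text
time_s: 4.2
position: [536.5, -139.7, 101.8]
orientation: [2.217, 2.222, -0.001]
ft_force: [-2.0, -11.7, 4.9]
width: 21.7
grip_force: 24.7
```

```bash
python3 -c "
from h import *
arc(.17)
cv2.imwrite('pics/b.png',snap('side')[90:300,180:400,::-1])"
```

```text
t 4.2 pos [ 536.5 -139.7  101.8] r 58.5 th 1.494 F [ -2.  -11.7   4.9] w 21.7
[[0.002, 0.017, 0.001], [-0.001, 0.033, 0.001], [-0.007, 0.049, 0.001], [-0.015, 0.064, 0.001], [-0.026, 0.077, 0.001], [-0.039, 0.088, 0.002], [-0.053, 0.097, 0.002], [-0.069, 0.103, 0.002]]
```

View pics/b.png

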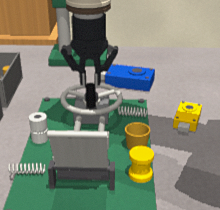

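Emit:
{"name": "play_rows", "arguments": {"gripper": [1, 1, 1, 1, 1, 1, 1, 1], "dp": [[0, 0.017, 0], [-0.003, 0.033, 0], [-0.009, 0.049, 0], [-0.017, 0.064, 0], [-0.028, 0.077, 0], [-0.041, 0.088, 0], [-0.055, 0.097, 0], [-0.071, 0.103, 0]], "dr": [[0, 0, 0], [0, 0, 0], [0, 0, 0], [0, 0, 0], [0, 0, 0], [0, 0, 0], [0, 0, 0], [0, 0, 0]]}}

```text
time_s: 4.92
position: [597.8, -181.7, 101.7]
orientation: [2.218, 2.224, -0.001]
ft_force: [-7.2, 0.7, 9.9]
width: 21.5
grip_force: 25.3
```

```bash
python3 -c "
from h import *
arc(.18)"
```

```text
t 4.9167 pos [ 597.8 -181.7  101.7] r 59.1 th 2.862 F [-7.2  0.7  9.9] w 21.5
[[-0.017, 0.005, 0.001], [-0.035, 0.005, 0.001], [-0.053, 0.002, 0.001], [-0.07, -0.004, 0.001], [-0.085, -0.013, 0.001], [-0.099, -0.025, 0.001], [-0.11, -0.039, 0.001], [-0.119, -0.055, 0.001]]
```

Emit:
{"name": "play_rows", "arguments": {"gripper": [1, 1, 1, 1, 1, 1, 1, 1], "dp": [[-0.017, 0.003, 0], [-0.035, 0.004, 0], [-0.053, 0.001, 0], [-0.07, -0.005, 0], [-0.085, -0.014, 0], [-0.099, -0.026, 0], [-0.11, -0.04, 0], [-0.119, -0.056, 0]], "dr": [[0, 0, 0], [0, 0, 0], [0, 0, 0], [0, 0, 0], [0, 0, 0], [0, 0, 0], [0, 0, 0], [0, 0, 0]]}}

```text
time_s: 5.58
position: [565.3, -254.3, 101.9]
orientation: [2.216, 2.22, 0.001]
ft_force: [6.2, -7.6, 2.2]
width: 21.6
grip_force: 24.7
```

```bash
python3 -c "
from h import *
arc(.18)"
```

```text
t 5.5833 pos [ 565.3 -254.3  101.9] r 61.3 th -1.978 F [ 6.2 -7.6  2.2] w 21.6
[[-0.004, -0.018, 0.001], [-0.006, -0.036, 0.001], [-0.005, -0.054, 0.001], [-0.001, -0.071, 0.001], [0.006, -0.088, 0.001], [0.016, -0.103, 0.001], [0.028, -0.116, 0.001], [0.043, -0.126, 0.001]]
```

Emit:
{"name": "play_rows", "arguments": {"gripper": [1, 1, 1, 1, 1, 1, 1, 1], "dp": [[-0.005, -0.018, 0], [-0.007, -0.036, 0], [-0.006, -0.054, 0], [-0.002, -0.071, 0], [0.005, -0.087, 0], [0.015, -0.102, 0], [0.027, -0.115, 0], [0.042, -0.125, 0]], "dr": [[0, 0, 0], [0, 0, 0], [0, 0, 0], [0, 0, 0], [0, 0, 0], [0, 0, 0], [0, 0, 0], [0, 0, 0]]}}

```text
time_s: 6.25
position: [488.3, -228.9, 101.7]
orientation: [2.218, 2.221, -0.003]
ft_force: [-8.3, -8.4, 9.3]
width: 21.6
grip_force: 25.3
```

```bash
python3 -c "
from h import *
arc(.14,c=(541,-198.7))"
```

```text
t 6.25 pos [ 488.3 -228.9  101.7] r 60.8 th -0.521 F [-8.3 -8.4  9.3] w 21.6
[[0.013, -0.005, 0.001], [0.027, -0.009, 0.001], [0.04, -0.012, 0.001], [0.054, -0.012, 0.001], [0.068, -0.01, 0.001], [0.082, -0.007, 0.001], [0.095, -0.002, 0.001], [0.107, 0.005, 0.001]]
```

Emit:
{"name": "play_rows", "arguments": {"gripper": [1, 1, 1, 1, 1, 1, 1, 1], "dp": [[0.013, -0.005, 0], [0.027, -0.009, 0], [0.04, -0.011, 0], [0.054, -0.011, 0], [0.068, -0.009, 0], [0.082, -0.006, 0], [0.095, -0.001, 0], [0.107, 0.006, 0]], "dr": [[0, 0, 0], [0, 0, 0], [0, 0, 0], [0, 0, 0], [0, 0, 0], [0, 0, 0], [0, 0, 0], [0, 0, 0]]}}

```text
time_s: 6.92
position: [492.8, -163.4, 101.7]
orientation: [2.218, 2.223, -0.0]
ft_force: [0.5, -3.2, 5.2]
width: 21.7
grip_force: 25.1
```

```bash
python3 -c "
from h import *
arc(.03,c=(541,-198.7))"
```

```text
t 6.9167 pos [ 492.8 -163.4  101.7] r 59.8 th 0.633 F [ 0.5 -3.2  5.2] w 21.7
[[0.003, 0.002, 0.001], [0.005, 0.003, 0.001], [0.007, 0.005, 0.001], [0.009, 0.007, 0.001], [0.012, 0.009, 0.001], [0.014, 0.012, 0.001], [0.016, 0.014, 0.001], [0.018, 0.016, 0.001]]
```

Emit:
{"name": "play_rows", "arguments": {"gripper": [1, 1, 1, 1, 1, 1, 1, 1], "dp": [[0.003, 0.002, 0], [0.005, 0.003, 0], [0.007, 0.005, 0], [0.009, 0.007, 0], [0.01, 0.008, 0], [0.01, 0.008, 0], [0.01, 0.008, 0], [0.01, 0.008, 0]], "dr": [[0, 0, 0], [0, 0, 0], [0, 0, 0], [0, 0, 0], [0, 0, 0], [0, 0, 0], [0, 0, 0], [0, 0, 0]]}}

```text
time_s: 7.58
position: [495.7, -159.8, 101.6]
orientation: [2.219, 2.222, -0.008]
ft_force: [-21.8, -19.8, 12.4]
width: 21.5
grip_force: 26.3
```

```bash
python3 -c "
from h import *
arc(.02,c=(541,-198.7))"
```

```text
t 7.5833 pos [ 495.7 -159.8  101.6] r 59.7 th 0.71 F [-21.8 -19.8  12.4] w 21.5
[[0.002, 0.001, 0.001], [0.003, 0.002, 0.001], [0.005, 0.004, 0.001], [0.006, 0.005, 0.001], [0.008, 0.006, 0.001], [0.009, 0.008, 0.001], [0.01, 0.009, 0.001], [0.012, 0.011, 0.001]]
```

The handle stopped at world angle 0.71, which is 7.0 rad of crank, with 29 N pushing back, so it is at the stop. I'll release it and rise.

Emit:
{"name": "play_rows", "arguments": {"gripper": [0.6, 0.4, 0.2, 0, 0, 0, 0, 0], "dp": [[0, 0, 0], [0, 0, 0], [0, 0, 0], [0, 0, 0], [0, 0, -0.01], [0, 0, -0.05], [0, 0, -0.1], [0, 0, -0.15]], "dr": [[0, 0, 0], [0, 0, 0], [0, 0, 0], [0, 0, 0], [0, 0, 0], [0, 0, 0], [0, 0, 0], [0, 0, 0]]}}

```text
time_s: 8.25
position: [497.0, -156.9, 191.8]
orientation: [-2.218, -2.224, 0.0]
ft_force: [0.3, -0.1, 0.7]
width: 85.4
grip_force: 0.0
```

```bash
python3 -c "
from h import *
go([537,190,240])
for n in ('top','side'):
  cv2.imwrite('pics/c_'+n+'.png',snap(n)[...,::-1])
a=cv2.imread('pics/c_side.png')[90:290,170:370];b=cv2.imread('pics/c_top.png')[110:260,200:400]
b=cv2.copyMakeBorder(b,0,50,0,0,0)
cv2.imwrite('pics/c.png',cv2.resize(np.hstack([a,b]),None,fx=2,fy=2))"
```

```text
t 8.25 pos [ 497.  -156.9  191.8] yaw 90.2 q [-0.45  0.04  1.57  0.    1.53 -0.46] F [ 0.3 -0.1  0.7]
dp [ 0.578  0.068 -0.08 ] dr [-0.001 -0.     0.002]
```

View pics/c.png

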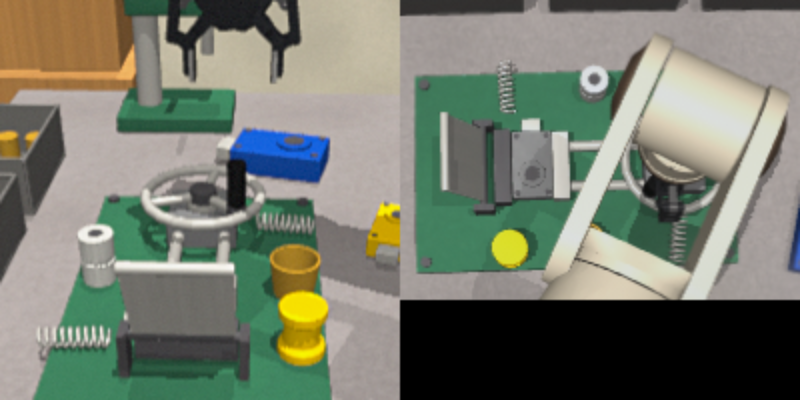

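The jaw is now up against the lock body: the jaw at (562,165) touches the body at (533,165) in the right crop. The bystanders are unmoved. Next I'll shut the fingers and pass over the flap to its far side.

Emit:
{"name": "play_rows", "arguments": {"gripper": [0.3, 0.6, 0.8, 1, 1, 1, 1, 1], "dp": [[0, 0, -0.05], [0.03, 0, -0.09], [0.09, 0.01, -0.1], [0.15, 0.02, -0.1], [0.21, 0.03, -0.1], [0.27, 0.04, -0.1], [0.33, 0.05, -0.1], [0.39, 0.06, -0.1]], "dr": [[0, 0, 0], [0, 0, 0], [0, 0, 0], [0, 0, 0], [0, 0, 0], [0, 0, 0], [0, 0, 0], [0, 0, 0]]}}

```text
time_s: 9.02
position: [532.6, 78.8, 250.6]
orientation: [2.218, 2.224, 0.0]
ft_force: [0.7, 0.0, -0.1]
width: 0.1
grip_force: 0.0
```

Emit:
{"name": "play_rows", "arguments": {"gripper": [1, 1, 1, 1, 1, 1, 1, 1], "dp": [[0.04, 0.003, 0], [0.08, 0.006, 0], [0.12, 0.008, 0], [0.15, 0.008, 0], [0.167, 0.008, 0], [0.17, 0.008, 0], [0.17, 0.008, 0], [0.17, 0.008, 0]], "dr": [[0, 0, 0], [0, 0, 0], [0, 0, 0], [0, 0, 0], [0, 0, 0], [0, 0, 0], [0, 0, 0], [0, 0, 0]]}}

```text
time_s: 9.68
position: [537.3, 178.1, 250.5]
orientation: [2.219, 2.224, -0.001]
ft_force: [-0.1, -0.2, 0.5]
width: -0.1
grip_force: 0.0
```

```bash
python3 -c "
from h import *
go([538,178,150])"
```

```text
t 9.6833 pos [537.3 178.1 250.5] yaw 90.1 q [ 0.18  0.12  1.37 -0.    1.66  0.18] F [-0.1 -0.2  0.5]
dp [-0.     0.001  0.167] dr [-0.     0.     0.001]
```

Emit:
{"name": "play_rows", "arguments": {"gripper": [1, 1, 1, 1, 1, 1, 1, 1], "dp": [[0, 0, 0.04], [0, 0, 0.08], [0, 0, 0.12], [0, 0, 0.155], [0, 0, 0.165], [0, 0, 0.165], [-0.02, 0, 0.165], [-0.04, 0, 0.165]], "dr": [[0, 0, 0], [0, 0, 0], [0, 0, 0], [0, 0, 0], [0, 0, 0], [0, 0, 0], [0, 0, 0], [0, 0, 0]]}}

```text
time_s: 10.35
position: [537.9, 154.1, 153.0]
orientation: [2.217, 2.224, 0.002]
ft_force: [0.9, -0.8, 1.7]
width: -0.2
grip_force: 0.0
```

Emit:
{"name": "play_rows", "arguments": {"gripper": [1, 1, 1, 1, 1, 1, 1, 1], "dp": [[-0.015, 0, 0], [-0.03, 0, 0], [-0.045, 0, 0], [-0.06, 0, 0], [-0.075, 0, 0], [-0.09, 0, 0], [-0.105, 0, 0], [-0.12, 0, 0]], "dr": [[0, 0, 0], [0, 0, 0], [0, 0, 0], [0, 0, 0], [0, 0, 0], [0, 0, 0], [0, 0, 0], [0, 0, 0]]}}

```text
time_s: 11.02
position: [537.5, 82.0, 151.5]
orientation: [-2.219, -2.224, 0.0]
ft_force: [0.6, -0.5, 0.0]
width: 0.2
grip_force: 0.0
```

```bash
python3 -c "
from h import *
go([538,20,150])
cv2.imwrite('pics/d.png',cv2.resize(snap('side')[90:300,180:400,::-1],None,fx=2,fy=2))"
```

```text
t 11.0167 pos [537.5  82.  151.5] yaw 90.1 q [ 0.01  0.11  1.58 -0.    1.45  0.01] F [ 0.6 -0.5  0. ]
dp [-0.103  0.001  0.002] dr [-0.     0.     0.002]
```

View pics/d.png

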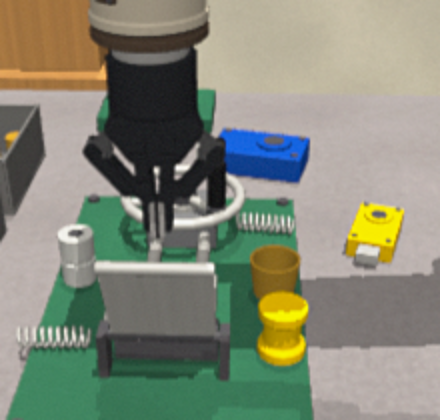

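```bash
python3 -c "
from h import *
np.set_printoptions(precision=1,suppress=True)
p=bot.observe()['position'];print(p,proj('side',p),proj('top',p),'tip seen side ~',(180+160/2,90+228/2))
for a in (0,.9,1.2,1.57,1.8,1.95):
  e=[538,82-120*np.cos(a),64+120*np.sin(a)];print(a,e,proj('side',e),proj('top',e))
t=snap('top');cv2.imwrite('pics/e.png',cv2.resize(np.hstack([t[120:260,180:320],snap('side')[160:300,190:330]]),None,fx=2.8,fy=2.8)[...,::-1])"
```

```text
[537.5  80.7 151.5] [[259.8 221.6]] [[239.5 187. ]] tip seen side ~ (260.0, 204.0)
0 [538, np.float64(-38.0), np.float64(64.0)] [[266.5 224.7]] [[282.3 191.6]]
0.9 [538, np.float64(7.4068038075202765), np.float64(157.999229155298)] [[263.2 199.2]] [[266.3 185.9]]
1.2 [538, np.float64(38.517069462799164), np.float64(175.84469031606716)] [[261.3 199.4]] [[254.6 184.9]]
1.57 [538, np.float64(81.904440794712), np.float64(183.99996195182015)] [[258.8 207.4]] [[238.2 184.6]]
1.8 [538, np.float64(109.26425136317044), np.float64(180.8617157053834)] [[257.3 216.8]] [[228.1 185.1]]
1.95 [538, np.float64(126.42169976215442), np.float64(175.4751658004643)] [[256.4 224.5]] [[221.9 185.6]]
```

View pics/e.png

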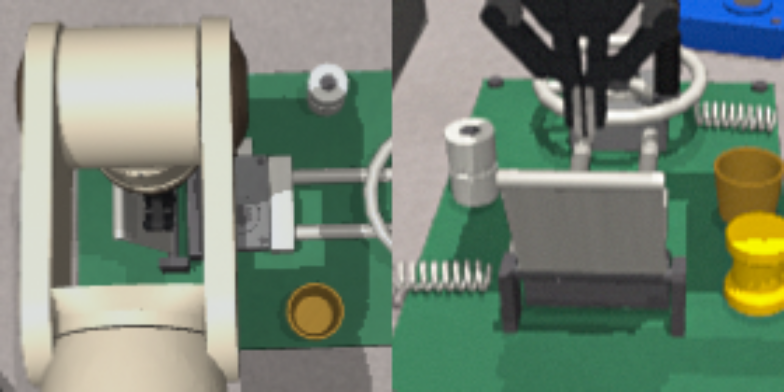

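```bash
python3 -c "
from h import *
np.set_printoptions(precision=1,suppress=True)
for P in ([486,-184.4,172.8],[497,-156.9,191.8]):
  x,y,z=P; print(proj('side',[[x-43,y,z+13],[x+43,y,z+13]]),proj('top',[x,y,z+13]))
s=bot.observe();print(s['time_s'],s['position'],s['joints'],s['ft_force'])
i=viewer.camera_info('side');print(i)
import cv2
im=snap('side');cv2.imwrite('pics/f.png',im[...,::-1])
d=cv2.imread('pics/a_side.png').astype(int)
e=np.abs(im[...,::-1].astype(int)-d).sum(2)>60
print('leaf area changed px:',e[215:280,225:300].mean(), e[250:290,180:340].mean())
g=im[:,258:262].mean(1);print(g[196:232].astype(int).tolist())"
```

```text
[[309.6 149.9]
 [274.1 149.4]] [[338.6 201.8]]
[[305.2 147. ]
 [268.4 146.4]] [[329.  196.7]]
11.1667 [537.5  82.3 151.5] [ 0.   0.1  1.6 -0.   1.5  0. ] [-0.1  0.7 -0.1]
{'fovy': 55.98469949841759, 'cx': 281.5499713533344, 'cy': 217.07948067510782, 'D': array([-0.,  0.,  0.,  0.,  0.]), 'camera_from_world': array([[  -1. ,   -0.1,   -0. ,  501. ],
       [   0. ,   -0.5,    0.8, -104.8],
       [  -0.1,    0.8,    0.5, -876.5],
       [   0. ,    0. ,    0. ,    1. ]])}
leaf area changed px: 0.1282051282051282 0.078125
[[100, 97, 94], [97, 94, 92], [94, 92, 89], [97, 94, 91], [103, 101, 98], [110, 107, 103], [105, 101, 100], [104, 102, 99], [106, 102, 99], [106, 103, 100], [104, 102, 99], [101, 97, 94], [94, 93, 89], [111, 109, 105], [130, 126, 121], [134, 131, 126], [155, 150, 143], [161, 159, 151], [146, 151, 139], [117, 126, 114], [97, 106, 97], [95, 104, 94], [89, 106, 93], [89, 111, 95], [98, 116, 101], [171, 171, 159], [238, 233, 226], [241, 238, 232], [222, 218, 207], [185, 181, 174], [144, 142, 136], [112, 110, 106], [104, 101, 97], [112, 111, 104], [112, 110, 105], [113, 112, 106]]
```

The crops show the flap still fully back, with its edge at x≈221 in the top view. The fingertips are above it, at about (260,208) in the side view. That matches a true tip height of about 183 mm, while the reported TCP is 151 mm, so the fingers passed over the bar. I'll go back over and come down lower.

Emit:
{"name": "play_rows", "arguments": {"gripper": [1, 1, 1, 1, 1, 1, 1, 1], "dp": [[0, 0, -0.04], [0.03, 0, -0.06], [0.07, 0, -0.06], [0.11, 0, -0.06], [0.145, 0, -0.06], [0.16, 0, -0.06], [0.16, 0, -0.06], [0.16, 0, -0.06]], "dr": [[0, 0, 0], [0, 0, 0], [0, 0, 0], [0, 0, 0], [0, 0, 0], [0, 0, 0], [0, 0, 0], [0, 0, 0]]}}

```text
time_s: 11.88
position: [537.1, 179.0, 187.3]
orientation: [2.217, 2.226, -0.001]
ft_force: [0.3, -0.4, 0.8]
width: -0.1
grip_force: 0.0
```

Emit:
{"name": "play_rows", "arguments": {"gripper": [1, 1, 1, 1, 1, 1, 1, 1], "dp": [[0, 0, 0.03], [0, 0, 0.06], [0, 0, 0.09], [0, 0, 0.108], [0, 0, 0.108], [0, 0, 0.108], [0, 0, 0.108], [0, 0, 0.108]], "dr": [[0, 0, 0], [0, 0, 0], [0, 0, 0], [0, 0, 0], [0, 0, 0], [0, 0, 0], [0, 0, 0], [0, 0, 0]]}}

```text
time_s: 12.55
position: [537.8, 178.8, 123.9]
orientation: [2.218, 2.223, 0.002]
ft_force: [0.2, -0.4, -0.1]
width: -0.1
grip_force: 0.0
```

```bash
python3 -c "
from h import *
go([538,20,122])
im=snap('side');t=snap('top')
cv2.imwrite('pics/g.png',cv2.resize(np.hstack([t[120:260,180:320],im[140:280,190:330]]),None,fx=2.8,fy=2.8)[...,::-1])
print(proj('side',bot.observe()['position']))"
```

```text
t 12.55 pos [537.8 178.8 123.9] yaw 90.1 q [ 0.19  0.17  1.57 -0.    1.4   0.18] F [ 0.2 -0.4 -0.1]
dp [-0.265 -0.     0.003] dr [ 0.001 -0.     0.002]
[[254.54718016 266.08177226]]
```

View pics/g.png

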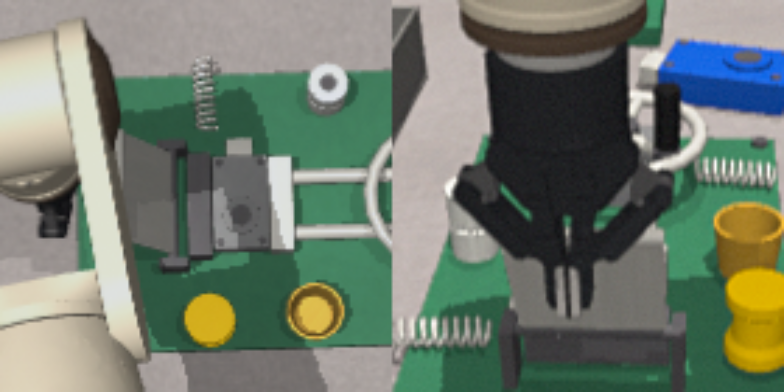

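The fingertips at (570,315) in the right crop are now in front of the leaf and below its edge bar. I'll push the flap towards the wheel side.

Emit:
{"name": "play_rows", "arguments": {"gripper": [1, 1, 1, 1, 1, 1, 1, 1], "dp": [[-0.02, 0, 0], [-0.04, 0, 0], [-0.055, 0, 0], [-0.07, 0, 0], [-0.085, 0, 0], [-0.1, 0, 0], [-0.115, 0, 0], [-0.13, 0, 0]], "dr": [[0, 0, 0], [0, 0, 0], [0, 0, 0], [0, 0, 0], [0, 0, 0], [0, 0, 0], [0, 0, 0], [0, 0, 0]]}}

```text
time_s: 13.32
position: [537.4, 99.9, 122.7]
orientation: [2.219, 2.224, -0.0]
ft_force: [1.0, 1.1, 0.6]
width: 0.1
grip_force: 0.6
```

```bash
cat >> h.py <<'E'
def edge():
    # columns/rows of bright bar in the two views near the flap
    out=[]
    for n,(r0,r1,c0,c1) in(("top",(160,212,205,300)),("side",(185,270,226,302))):
        im=snap(n)[r0:r1,c0:c1].astype(int); m=(im.min(2)>175)&(im.max(2)-im.min(2)<35)
        k,l,st,ce=cv2.connectedComponentsWithStats(m.astype(np.uint8))
        out.append((n,[((ce[i]+[c0,r0]).round(1).tolist(),st[i,2:].tolist()) for i in range(1,k) if st[i,4]>15]))
    for o in out: print(o)
E
python3 -c "
from h import *
go([538,20,122]); edge()
for a in (0,.3,.6,.9,1.2,1.4,1.57,1.95):
  e=[538,82-120*np.cos(a),64+120*np.sin(a)];print(a,proj('side',e).round(0),proj('top',e).round(0))"
```

```text
t 13.3167 pos [537.4  99.9 122.7] yaw 90.1 q [ 0.04  0.13  1.61 -0.    1.4   0.04] F [1.  1.1 0.6]
dp [-0.133  0.001  0.001] dr [-0.     0.     0.002]
('top', [([222.4, 163.3], [37, 9, 283]), ([249.3, 185.7], [12, 52, 518]), ([280.4, 198.5], [8, 21, 159])])
('side', [([292.9, 194.0], [21, 17, 96])])
0 [[266. 225.]] [[282. 192.]]
0.3 [[266. 213.]] [[281. 189.]]
0.6 [[265. 204.]] [[275. 187.]]
0.9 [[263. 199.]] [[266. 186.]]
1.2 [[261. 199.]] [[255. 185.]]
1.4 [[260. 203.]] [[246. 185.]]
1.57 [[259. 207.]] [[238. 185.]]
1.95 [[256. 225.]] [[222. 186.]]
```

Emit:
{"name": "play_rows", "arguments": {"gripper": [1, 1, 1, 1, 1, 1, 1, 1], "dp": [[-0.015, 0, 0], [-0.03, 0, 0], [-0.045, 0, 0], [-0.06, 0, 0], [-0.075, 0, 0], [-0.09, 0, 0], [-0.105, 0, 0], [-0.12, 0, 0]], "dr": [[0, 0, 0], [0, 0, 0], [0, 0, 0], [0, 0, 0], [0, 0, 0], [0, 0, 0], [0, 0, 0], [0, 0, 0]]}}

```text
time_s: 14.08
position: [537.6, 27.8, 122.7]
orientation: [2.219, 2.224, -0.0]
ft_force: [-0.8, 0.7, -0.2]
width: 0.2
grip_force: 0.0
```

```bash
python3 -c "
from h import *
go([538,20,122]); edge()"
```

```text
t 14.0833 pos [537.6  27.8 122.7] yaw 90.1 q [-0.09  0.11  1.63 -0.    1.4  -0.09] F [-0.8  0.7 -0.2]
dp [-0.013  0.001  0.001] dr [0.    0.    0.002]
('top', [([218.0, 185.6], [15, 52, 521]), ([254.7, 163.1], [48, 9, 340]), ([281.7, 185.7], [14, 52, 518]), ([293.5, 202.3], [13, 3, 31])])
('side', [([245.4, 189.3], [13, 9, 58]), ([297.4, 190.8], [10, 12, 53]), ([261.6, 235.6], [56, 40, 1932])])
```

Emit:
{"name": "play_rows", "arguments": {"gripper": [1, 1, 1, 1, 1, 1, 1, 1], "dp": [[0.01, 0, -0.04], [0.02, 0, -0.09], [0.04, 0, -0.14], [0.08, 0, -0.19], [0.12, 0, -0.2], [0.16, 0, -0.2], [0.2, 0, -0.2], [0.24, 0, -0.2]], "dr": [[0, 0, 0], [0, 0, 0], [0, 0, 0], [0, 0, 0], [0, 0, 0], [0, 0, 0], [0, 0, 0], [0, 0, 0]]}}

```text
time_s: 14.85
position: [537.1, 174.3, 243.0]
orientation: [2.218, 2.224, 0.001]
ft_force: [0.0, 0.7, -0.5]
width: -0.1
grip_force: 0.0
```

```bash
python3 -c "
from h import *
go([538,200,240]); edge()
im=snap('side').astype(int)
for c in (250,262,275): print(im[195:262,c].mean(1).astype(int).tolist())
print(proj('side',[[538,82,66],[538,-38,70],[485,-38,64],[591,-38,64],[485,82,64],[591,82,64]]).round(1).tolist())"
```

```text
t 14.85 pos [537.1 174.3 243. ] yaw 90.2 q [0.18 0.12 1.38 0.   1.64 0.17] F [ 0.   0.7 -0.5]
dp [0.043 0.002 0.005] dr [ 0.    -0.     0.002]
('top', [([211.9, 186.9], [18, 52, 561]), ([258.8, 196.7], [30, 29, 659]), ([293.6, 182.3], [13, 3, 31]), ([295.2, 202.0], [9, 3, 26])])
('side', [([269.2, 195.7], [73, 18, 285]), ([260.0, 188.0], [10, 5, 30]), ([277.6, 189.3], [6, 4, 16]), ([256.5, 216.4], [6, 11, 49]), ([281.1, 216.3], [5, 11, 49]), ([270.3, 242.8], [39, 23, 774])])
[184, 231, 229, 209, 171, 128, 103, 103, 107, 90, 69, 66, 87, 106, 102, 89, 94, 83, 67, 64, 65, 78, 93, 90, 89, 94, 119, 158, 174, 157, 147, 151, 155, 153, 149, 151, 153, 150, 150, 189, 202, 157, 152, 152, 144, 148, 154, 153, 144, 146, 146, 147, 148, 147, 148, 147, 149, 151, 150, 125, 74, 75, 74, 68, 57, 57, 57]
[145, 155, 148, 171, 221, 236, 225, 181, 137, 98, 86, 95, 98, 105, 102, 95, 93, 92, 87, 83, 80, 66, 63, 67, 89, 100, 106, 147, 171, 159, 148, 153, 150, 152, 151, 151, 148, 150, 190, 226, 225, 222, 222, 220, 221, 221, 221, 220, 219, 219, 219, 218, 220, 221, 222, 221, 221, 222, 227, 190, 83, 69, 76, 68, 60, 52, 56]
[140, 147, 153, 151, 199, 246, 250, 221, 161, 117, 97, 97, 97, 99, 98, 99, 98, 97, 85, 73, 81, 64, 69, 69, 88, 102, 101, 135, 169, 168, 155, 146, 146, 148, 147, 147, 149, 187, 225, 222, 222, 223, 223, 223, 223, 223, 224, 222, 222, 223, 222, 225, 223, 223, 223, 224, 225, 229, 206, 133, 88, 72, 75, 71, 60, 53, 55]
[[261.1, 257.0], [266.4, 222.5], [289.7, 225.3], [243.4, 224.1], [287.3, 258.6], [235.3, 257.0]]
```

Emit:
{"name": "play_rows", "arguments": {"gripper": [1, 1, 1, 1, 1, 1, 1, 1], "dp": [[0.03, -0.04, 0], [0.06, -0.08, 0], [0.09, -0.12, 0], [0.13, -0.16, 0], [0.17, -0.2, 0], [0.21, -0.24, 0], [0.25, -0.27, 0], [0.28, -0.3, 0]], "dr": [[0, 0, 0], [0, 0, 0], [0, 0, 0], [0, 0, 0], [0, 0, 0], [0, 0, 0], [0, 0, 0], [0, 0, 0]]}}

```text
time_s: 15.67
position: [355.8, 341.2, 242.9]
orientation: [2.219, 2.224, 0.001]
ft_force: [0.3, 0.2, 0.2]
width: 0.2
grip_force: 0.0
```

```bash
python3 -c "
from h import *
go([538,200,240])
im=snap('side').astype(int); print('bar side rows218-232',[im[216:232,c].mean(1).astype(int).tolist() for c in (255,266,278)])
t=snap('top').astype(int); print('top row 180,198, cols 225-305',[t[r,225:305].mean(1).astype(int).tolist() for r in (180,198)])
for a in (0,.05,.1,.2):
  e=[[538,82-120*np.cos(a)-s,64+120*np.sin(a)+q] for s,q in((0,6),(6,0))];print(a,proj('side',e).round(1).tolist(),proj('top',e).round(1).tolist())
# bystanders moved? compare with start, unoccluded regions
for n,now in(('top',t),('side',im)):
  d=np.abs(now-np.load('pics/'+n+'0.npy').astype(int)).sum(2)>90
  for nm,p in dict(cup=(545-95,-52+0),):pass
  k,l,st,ce=cv2.connectedComponentsWithStats(d.astype(np.uint8)); print(n,[(st[i].tolist()) for i in range(1,k) if st[i,4]>25])
"
```

```text
t 15.6667 pos [355.8 341.2 242.9] yaw 90.1 q [ 0.61 -0.03  1.54  0.    1.63  0.61] F [0.3 0.2 0.2]
dp [-0.236  0.303  0.005] dr [ 0.    -0.     0.002]
bar side rows218-232 [[232, 233, 234, 235, 235, 235, 244, 249, 234, 229, 237, 237, 237, 236, 237, 236], [101, 74, 75, 91, 112, 142, 228, 252, 242, 230, 237, 237, 237, 236, 236, 237], [125, 139, 162, 187, 188, 185, 227, 253, 249, 235, 236, 236, 236, 237, 236, 237]]
top row 180,198, cols 225-305 [[94, 95, 94, 96, 94, 95, 95, 95, 95, 95, 96, 97, 97, 86, 73, 91, 97, 85, 182, 224, 224, 224, 225, 224, 225, 224, 224, 224, 224, 224, 225, 224, 225, 225, 225, 224, 224, 224, 224, 224, 224, 224, 224, 224, 224, 224, 224, 225, 225, 224, 224, 224, 224, 225, 222, 189, 193, 222, 181, 104, 83, 94, 119, 130, 123, 125, 127, 128, 131, 132, 137, 165, 153, 156, 157, 160, 162, 164, 158, 159], [98, 99, 98, 99, 98, 100, 98, 99, 98, 97, 98, 99, 98, 88, 78, 87, 103, 83, 116, 225, 224, 225, 225, 225, 225, 225, 224, 224, 224, 225, 225, 225, 224, 225, 224, 224, 225, 225, 225, 224, 224, 224, 225, 224, 224, 225, 225, 224, 224, 224, 224, 225, 224, 225, 224, 220, 177, 211, 216, 161, 68, 68, 72, 100, 101, 102, 102, 103, 103, 103, 102, 102, 103, 102, 102, 103, 103, 103, 102, 101]]
0 [[266.4, 222.5], [266.7, 223.2]] [[282.4, 191.2], [284.4, 191.6]]
0.05 [[266.3, 220.3], [266.6, 221.1]] [[282.3, 190.9], [284.4, 191.2]]
0.1 [[266.2, 218.2], [266.5, 219.0]] [[282.2, 190.5], [284.3, 190.8]]
0.2 [[266.0, 214.2], [266.3, 215.0]] [[281.7, 189.8], [283.7, 190.1]]Traceback (most recent call last):
  File "<string>", line 11, in <module>
    for nm,p in dict(cup=(545-95,-52+0),):pass
        ^^^^
ValueError: too many values to unpack (expected 2)
```

```bash
python3 -c "
from h import *
t=snap('top').astype(int);s=snap('side').astype(int)
for n,now in(('top',t),('side',s)):
  d=np.abs(now-np.load('pics/'+n+'0.npy').astype(int)).sum(2)>120
  k,l,st,ce=cv2.connectedComponentsWithStats(d[130:300,180:380].astype(np.uint8)); print(n,[(ce[i]+[180,130]).round().tolist()+st[i,2:].tolist() for i in range(1,k) if st[i,4]>20])
m=(s[155:205,265:310].max(2)<40).astype(np.uint8);k,l,st,ce=cv2.connectedComponentsWithStats(m)
print('handle side',[((ce[i]+[265,155]).round(1).tolist(),(st[i,:2]+[265,155]).tolist(),st[i,2:].tolist()) for i in range(1,k) if st[i,4]>40])
for a in(6.8,6.9,7.):
  print(a,[proj('side',[541-60*np.cos(a-.006),-198.3+60*np.sin(a-.006),z])[0].round(1).tolist() for z in(111,141)])
"
```

```text
top [[222.0, 184.0, 4, 39, 150], [329.0, 175.0, 15, 17, 98], [267.0, 191.0, 53, 42, 1772], [353.0, 188.0, 17, 13, 108], [329.0, 202.0, 20, 14, 141], [226.0, 265.0, 106, 93, 3814], [333.0, 210.0, 10, 5, 37]]
side [[365.0, 189.0, 42, 128, 2138], [295.0, 178.0, 10, 29, 156], [284.0, 184.0, 15, 25, 170], [273.0, 177.0, 17, 8, 41], [256.0, 191.0, 23, 13, 170], [290.0, 206.0, 5, 7, 24], [262.0, 239.0, 66, 39, 1739], [268.0, 220.0, 19, 3, 47], [260.0, 258.0, 53, 4, 81], [256.0, 276.0, 43, 6, 146]]
handle side [([287.8, 182.4], [284, 171], [9, 23, 168])]
6.8 [[290.4, 180.1], [290.4, 169.2]]
6.9 [[289.0, 181.0], [289.0, 170.1]]
7.0 [[287.4, 181.9], [287.4, 170.9]]
```

The handle is at 7.0 rad, the flap is level, and the bystanders are unmoved: the only changes in the pictures are the flap, the jaw and the wheel. I'm handing in.

```bash
python3 -c "
from bench import job
print(job.finish_job())"
```

```text
the job is handed in; nothing more can be done
None
```

The lock body is clamped, with the wheel at its stop (about 7.0 rad), and the flap was then flipped fully shut. The loose parts look unmoved in the pictures, and the job was handed in at about 16 s.

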